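Put the spindle collars away in their dishes

ROBOT

A 6-joint arm with a two-finger parallel gripper is mounted at the origin on a cart in front of the work surface, level with it; the furniture and walls round the work are solid. World frame = base frame: x ahead of the robot, y to its left, z up, the work surface at z = 0. Lengths are in m, angles in rad, forces in N, time in s.
With the tool pointing down it reaches from about 0.375 to 0.9 m from the base axis. Payload 3.1 kg.
Tool frame: the origin (TCP) lies at the centre of the arm's flange, where the gripper is bolted on; the fingertips stand 182 mm ahead of it and the grasp point (between the pads) lies 164 mm ahead of it; z points along the fingers, y is the line along which they close (so a half turn about z gives the same grasp; the last joint's range is limited). The gripper opens to 87 mm and grips with 3 to 60 N. Pads are 19 mm wide; open, the fingers measure 117 mm over their backs; the gripper's body (75 mm by 190 mm) begins 51 mm behind the grasp point.
Start: joints at [0.968, 0.527, 1.433, -0, 1.181, -0.178], TCP at [0.258, 0.569, 0.405] pointing down, gripper open.
Joint ranges: [-3.08, 3.08], [-0.75, 2.2], [0.22, 2.44], [-1.43, 4.57], [0, 2.65], [-2.85, 2.85]. Speed limits (rad/s): [2.79, 2.79, 3.14, 3.14, 3.14, 3.14].

INTERFACE

Orientations are given as a unit quaternion [x, y, z, w].
In Python, from rig import * gives the robot as it stands.
- The arm moves only by the tool move_arm, never from a script. Its argument "commands" is a list that holds one entry, the list of rows, each a list of 6 numbers: the shift along the tool's x, y, z in units of 40 mm (1.0 is 40 mm), then the turn, a rotation vector about the tool's x, y, z in rad. A call has 1 to 12 rows; each row is the pose to reach, as a shift and turn from the pose commanded when the call began, along the tool's axes at that moment; what a row does not reach only later rows make up. A row lasts 1/8 s, in which the tool goes at most 62.5 mm and 10.7 degrees, less where a joint would pass 70% of its speed; a pose out of reach is approached as far as the arm can. A call with a gripper value outside its range is refused whole. "claw" is the closure, from -1 (fully open) to 1 (shut), so that 0 is half open, set as the call begins (left out, the last holds). The fingers move at their own pace and stop on an object; "squeeze" is the grip in N (left out, the last holds). Time passes only in rows, so rows that repeat a pose let the fingers close. It gives the time, the measured TCP pose, the force, the opening and the grip force at its end, in the units of the state.
- get_obs(): the state, without advancing time (a new reading comes with each control period).
- camera(name): name is "side" or "top"; returns a dict with "pixels" (384x512x3 uint8, blue, green, red), "range_z" (384x512 float32, m along the optical axis (not along the pixel's ray), 0 where there is no reading), "camera_matrix" (3x3 intrinsics, pixels), "extrinsics" (4x4, takes a point from world to camera coordinates). Camera axes: x right, y up, looking along -z (the intrinsics and any distortion apply to the point x, -y, -z); pixel columns grow to the right and rows downward; lengths in m; the calibration is good to about 2 mm. A picture is of the moment at which its call begins.
- hand_in(): hands the job in; it is judged then, once.
The state is a dict: "time": time; "q": joint angles; "joint_velocities": joint speeds; "joint_torque": joint torques, N m; "position": TCP position; "tool_rot": TCP orientation; "ft_force": force on the tool from outside, world axes, zero at the start; "moment": the same for the moment, N m; "grip_width": finger opening in m; "grip_force": force on a finger pad.
Only numpy, scipy, OpenCV 4.12 (cv2) and the standard library are available. Lean on these libraries where they do the work, as an engineer would, in place of code of your own. Each camera call takes 0.05 s, during which the arm holds its last target. There are 200 camera calls.

TASK

Put the four round steel spacer collars away in the white parts dishes, one collar to a dish by size: the smallest collar in the smallest dish, the next in the next, and so on up to the largest, each standing upright with its flat face down on the dish's floor. The two hexagon nuts lying among them are not part of the set: leave them where they lie.

Things in the scene. Friction and masses are not known exactly. Their poses are not given: they have to be found in the camera images.
- collar_a: the smallest of the four plain round spacer collars: a bare steel ring standing on its flat face, 22 mm outer diameter, 10 mm bore, 32 mm high; loose, starts upright; origin at the centre of its underside, z up along the bore. Grip across the outside
- collar_b: the second smallest of the four plain round spacer collars: a bare steel ring standing on its flat face, 34 mm outer diameter, 18 mm bore, 32 mm high; loose, starts upright; origin at the centre of its underside, z up along the bore. Grip across the outside
- collar_c: the second largest of the four plain round spacer collars: a bare steel ring standing on its flat face, 46 mm outer diameter, 28 mm bore, 32 mm high; loose, starts upright; origin at the centre of its underside, z up along the bore. Grip across the outside
- collar_d: the largest of the four plain round spacer collars: a bare steel ring standing on its flat face, 58 mm outer diameter, 38 mm bore, 32 mm high; loose, starts upright; origin at the centre of its underside, z up along the bore. Grip across the outside
- dish_a: the smallest of the four round white parts dishes, fixed to the bench: flat floor 38 mm across and 3 mm above the bench, rim 8 mm above the bench and 46 mm over all, wall 3 mm; origin at the centre of its underside on the bench, z up. The dish for the 22 mm collar
- dish_b: the second smallest of the four round white parts dishes, fixed to the bench: flat floor 50 mm across and 3 mm above the bench, rim 8 mm above the bench and 58 mm over all, wall 3 mm; origin at the centre of its underside on the bench, z up. The dish for the 34 mm collar
- dish_c: the second largest of the four round white parts dishes, fixed to the bench: flat floor 62 mm across and 3 mm above the bench, rim 8 mm above the bench and 70 mm over all, wall 3 mm; origin at the centre of its underside on the bench, z up. The dish for the 46 mm collar
- dish_d: the largest of the four round white parts dishes, fixed to the bench: flat floor 74 mm across and 3 mm above the bench, rim 8 mm above the bench and 82 mm over all, wall 3 mm; origin at the centre of its underside on the bench, z up. The dish for the 58 mm collar
- nut_large: a large bare steel hexagon nut, 46 mm across flats, about 24 mm high, 28 mm bore, lying flat; loose; origin at the centre of its underside, z up. Not a collar: it stays where it lies
- nut_small: a small bare steel hexagon nut, 30 mm across flats, about 16 mm high, 18 mm bore, lying flat; loose; origin at the centre of its underside, z up. Not a collar: it stays where it lies
Mind the look-alikes: they are no part of the job. What is shaped like the collar_c but pink is not meant.

How it is judged:
At the end, for the whole second after the job is handed in: every collar stands upright (within 0.1 rad) and at rest on the floor of the dish of its own size rank: its centre within 11 mm of the dish's centre, its underside 1 to 6 mm above the bench; both nuts are within 20 mm of where they started (horizontal distance between collar_a and dish_a below 0.011 m and z of collar_a in the frame of dish_a between 0.001 and 0.006 m and angle between each of collar_a, collar_b, collar_c, collar_d's own z axis and vertical below 0.1 rad and linear speed of each of collar_a, collar_b, collar_c, collar_d below 0.02 m/s and angular speed of each of collar_a, collar_b, collar_c, collar_d below 0.2 rad/s and horizontal distance between collar_b and dish_b below 0.011 m and z of collar_b in the frame of dish_b between 0.001 and 0.006 m and horizontal distance between collar_c and dish_c below 0.011 m and z of collar_c in the frame of dish_c between 0.001 and 0.006 m and horizontal distance between collar_d and dish_d below 0.011 m and z of collar_d in the frame of dish_d between 0.001 and 0.006 m and distance of each of nut_large, nut_small from where it was at the start of the episode below 0.02 m); the robot touches nothing.
It fails at once if the large hexagon nut is carried off or pushed more than 30 mm (distance of nut_large from where it was at the start of the episode above 0.03 m).
It fails at once if the small hexagon nut is carried off or pushed more than 30 mm (distance of nut_small from where it was at the start of the episode above 0.03 m).
It also fails if it takes over 83 s, if anything falls off the work surface, if the arm or the gripper's body presses on something with over 40 N, if the wrist force passes 120 N, or if a joint passes its speed limit or range.

## Working session

There is one attempt and no reset: what is moved stays moved. The work goes in short steps, Python scripts to look and compute and a tool call to move; the robot and the scene stay as the last step left them, time stands still between calls to the robot, and variables do not carry over. Pictures are saved under pics/ and viewed, at most 14 in all, crops included, and the job is handed in when it is done.

Besides the shell and the picture viewer there is one more tool, called after "Emit:" as name(argument=value, ...) on one line, values as JSON. move_arm: Moves the arm, as the interface text tells. Its arguments: {"type":"object","properties":{"commands":{"type":"array","items":{"type":"array","items":{"type":"array","items":{"type":"number"}}}},"claw":{"type":"number"},"squeeze":{"type":"number"}},"required":["commands"]}

```bash
ls; mkdir -p pics
python3 - <<'E'
from rig import *
import cv2,numpy as np,pickle
print(get_obs())
for n in ("top","side"):
    c=camera(n); pickle.dump(c,open(f"{n}0.pkl","wb")); cv2.imwrite(f"pics/{n}0.png",c["pixels"]); print(n,c["camera_matrix"],c["extrinsics"])
E
```

```text
pics
{'time': 0.0, 'q': array([ 9.67499313e-01,  5.28441847e-01,  1.43388795e+00, -2.02577585e-05,
        1.18136346e+00, -1.78511148e-01]), 'joint_velocities': array([ 0.00114183, -0.00104891, -0.00014409,  0.00088271,  0.00138003,
        0.00207571]), 'joint_torque': array([-4.73796626e-04, -4.40047967e+01, -1.76590294e+01,  6.33142982e-02,
        5.82370616e-02, -1.67531516e-04]), 'position': array([0.25736502, 0.5691794 , 0.40379072]), 'tool_rot': array([ 2.10795779e-01,  9.77529558e-01, -9.74637790e-04, -3.91529438e-04]), 'ft_force': array([ 0.52511404,  0.21042054, -0.41864762]), 'moment': array([ 0.0031736 , -0.00702219, -0.00153384]), 'grip_force': 0.0, 'grip_width': 0.08689507620077254}
top [[364.74565952   0.         249.58701005]
 [  0.         364.74565952 184.71360334]
 [  0.           0.           1.        ]] [[-0.00155983 -0.99982892 -0.0184309   0.02643798]
 [ 0.99794534 -0.0027369   0.06401251 -0.46549943]
 [-0.06405201 -0.01829318  0.99777888 -0.95664146]
 [ 0.          0.          0.          1.        ]]
side [[461.16730839   0.         260.05667656]
 [  0.         461.16730839 194.08545827]
 [  0.           0.           1.        ]] [[-9.99897039e-01 -7.54779543e-04  1.43297358e-02  4.82713743e-01]
 [ 1.17449202e-02 -6.16781074e-01  7.87047116e-01 -3.16395823e-02]
 [ 8.24426276e-03  7.87134383e-01  6.16726435e-01 -1.47126093e+00]
 [ 0.00000000e+00  0.00000000e+00  0.00000000e+00  1.00000000e+00]]
```

View pics/top0.png

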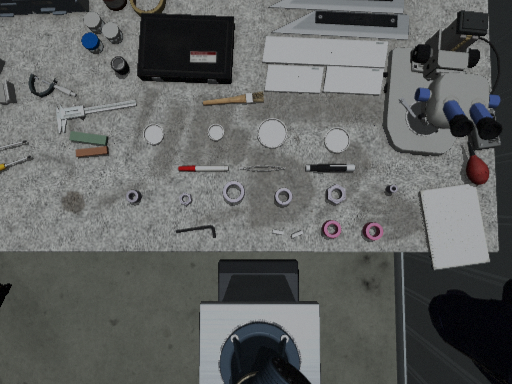

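View pics/side0.png

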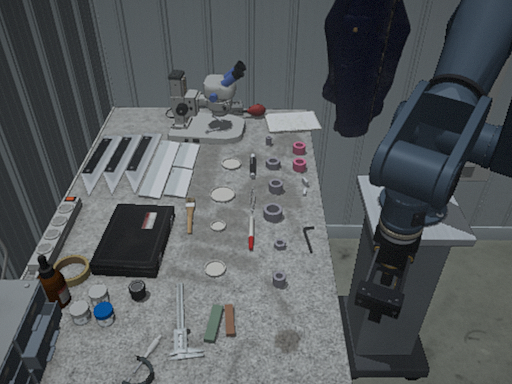

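The dishes are at about (154,134), (216,132), (272,133) and (337,141). The grey rings and nuts are at about (134,197), (186,199), (233,192), (284,197), (336,195) and (391,189). The pink rings at (332,229) and (374,231) are look-alikes. Next I'll measure them and enlarge the row.

```bash
cat > h.py <<'E'
import cv2,numpy as np,pickle
def ray(c,u,v,z):
    K=c["camera_matrix"];E=c["extrinsics"];R,t=E[:3,:3],E[:3,3]
    d=np.linalg.inv(K)@[u,v,1]; d=R.T@np.array([d[0],-d[1],-d[2]]); o=-R.T@t
    return o+d*(z-o[2])/d[2]
def world(c):
    K=c["camera_matrix"];E=c["extrinsics"];Z=c["range_z"].astype(float)
    v,u=np.mgrid[:384,:512]
    P=np.stack([(u-K[0,2])/K[0,0]*Z,-(v-K[1,2])/K[1,1]*Z,-Z],-1)
    return (P-E[:3,3])@E[:3,:3]
E
python3 - <<'E'
from h import *
c=pickle.load(open("top0.pkl","rb")); W=world(c); im=c["pixels"]
cr=np.vstack([cv2.resize(im[170:245,a:b],None,fx=5.3,fy=5.3,interpolation=cv2.INTER_CUBIC)[:298] for a,b in((115,265),(260,410))])
cv2.imwrite("pics/crop.png",cr)
for u,v in((154,134),(216,132),(272,133),(337,141)):
    s=im[v-22:v+23,u-22:u+23].astype(int); m=((s.min(2)>185)).astype(np.uint8)
    n,l,st,ce=cv2.connectedComponentsWithStats(m); 
    k=1+st[1:,4].argmax(); ct=max(cv2.findContours((l==k).astype(np.uint8),0,1)[0],key=cv2.contourArea); (x,y),r=cv2.minEnclosingCircle(ct)
    x+=u-22;y+=v-22; print("dish",x,y,ray(c,x,y,.006).round(4),"diam",2*(r+.5)*.955/364.7)
for u,v in((134,197),(186,199),(233,192),(284,197),(336,195),(391,189),(332,229),(374,231)):
    w=W[v-18:v+19,u-18:u+19]; m=((w[...,2]>.010)&(w[...,2]<.06)).astype(np.uint8)
    n,l,st,ce=cv2.connectedComponentsWithStats(m); k=1+st[1:,4].argmax()
    h=np.percentile(w[l==k][:,2],85); 
    m=(np.abs(w[...,2]-h)<.006).astype(np.uint8)&(l==k)
    ct=max(cv2.findContours(m.astype(np.uint8),0,1)[0],key=cv2.contourArea);(x,y),r=cv2.minEnclosingCircle(ct)
    p=ray(c,x+u-18,y+v-18,h); print("ring",round(x+u-18,1),round(y+v-18,1),"h",h.round(4),p.round(4),"diam",((2*r+1)*(.955-h)/364.7).round(4),st[k,4])
E
```

```text
Traceback (most recent call last):
ValueError: attempt to get argmax of an empty sequence
```

View pics/crop.png

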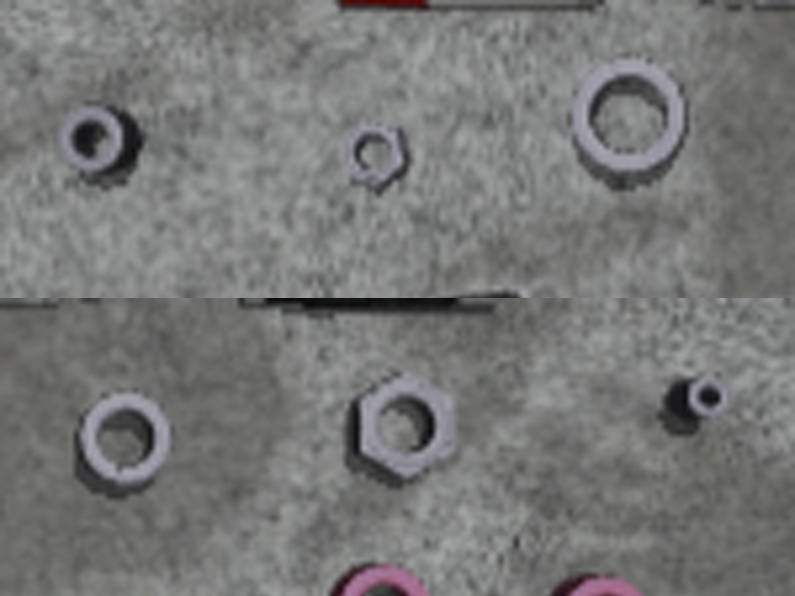

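The round ones are b at (133,196), d at (233,191), c at (284,197) and a at (393,188). The small nut (186,199) and large nut (336,195) have hexagonal outlines, and the pink rings are excluded.

```bash
cat > meas.py <<'E'
from h import *
def big(m):
    n,l,st,ce=cv2.connectedComponentsWithStats(m.astype(np.uint8)); k=1+st[1:,4].argmax(); return l==k
def circ(m):
    ct=max(cv2.findContours(m.astype(np.uint8),0,1)[0],key=cv2.contourArea); return cv2.minEnclosingCircle(ct)
def dish(c,u,v,thr=None):
    s=c["pixels"][v-22:v+23,u-22:u+23].min(2); t,m=cv2.threshold(s,0,1,cv2.THRESH_OTSU if thr is None else 0) if thr is None else cv2.threshold(s,thr,1,0)
    (x,y),r=circ(big(m)); x+=u-22;y+=v-22
    return x,y,ray(c,x,y,.008).round(4),round((2*r+1)*.955/364.7,4),t
def ring(c,u,v,h,b=18):
    im=c["pixels"][v-b:v+b+1,u-b:u+b+1].astype(int)
    s=np.minimum(im[...,0],im[...,2])-im[...,1]   # lilac tint
    m=big((s>8)&(im[...,0]>100)); (x,y),r=circ(m); x+=u-b;y+=v-b
    w=world(c)[v-b:v+b+1,u-b:u+b+1][m][:,2]
    return round(x,1),round(y,1),ray(c,x,y,h).round(4),round((2*r+1)*(.955-h)/364.7,4),"z",np.median(w).round(4),m.sum()
E
python3 - <<'E'
from meas import *
c=pickle.load(open("top0.pkl","rb"))
for n,u,v in(("B?",154,134),("A?",216,132),("D?",272,133),("C?",337,141)): print(n,dish(c,u,v), c["pixels"][v,u])
for n,u,v,h in(("b",134,197,.032),("ns",186,199,.016),("d",233,192,.032),("c",284,197,.032),("nl",336,195,.024),("a",391,189,.032)): print(n,ring(c,u,v,h),c["pixels"][v-6:v+7:2,u].tolist() if n=="a" else "")
E
```

```text
B? (151.0, 133.0, array([0.6078, 0.2938, 0.008 ]), 0.0754, 129.0) [168 167 165]
A? (215.3333339691162, 131.1666660308838, array([0.6119, 0.1183, 0.008 ]), 0.0454, 130.0) [168 166 164]
D? (274.5, 138.5, array([ 0.591, -0.042,  0.008]), 0.1239, 134.0) [167 164 163]
C? (335.5, 144.0, array([ 0.5752, -0.2059,  0.008 ]), 0.149, 131.0) [170 167 166]Traceback (most recent call last):
  File "<stdin>", line 4, in <module>
  File "meas.py", line 13, in ring
    m=big((s>8)&(im[...,0]>100)); (x,y),r=circ(m); x+=u-b;y+=v-b
  File "meas.py", line 3, in big
    n,l,st,ce=cv2.connectedComponentsWithStats(m.astype(np.uint8)); k=1+st[1:,4].argmax(); return l==k
                                                                        ~~~~~~~~~~~~~~~^^
ValueError: attempt to get argmax of an empty sequence
```

```bash
sed -i 's/big(m))/big(cv2.morphologyEx(m,cv2.MORPH_OPEN,np.ones((3,3),np.uint8))))/; s/(s>8)&(im\[...,0\]>100)/(cv2.blur(s.astype(np.float32),(1,1))>thr)\&(im[...,0]>100)/; s/h,b=18)/h,b=18,thr=4)/' meas.py
python3 - <<'E'
from meas import *
c=pickle.load(open("top0.pkl","rb")); W=world(c)
print(c["pixels"][191,218:250].tolist()); print(W[191,215:250,2].round(3), W[188,384:402,2].round(3))
for n,u,v in(("B?",154,134),("A?",216,132),("D?",272,133),("C?",337,141)): print(n,dish(c,u,v,150),dish(c,u,v,158))
for n,u,v,h in(("b",134,197,.032),("ns",186,199,.016),("d",233,192,.032),("c",284,197,.032),("nl",336,195,.024),("a",391,189,.032)):
  for t in (3,6):
    try:print(n,ring(c,u,v,h,thr=t))
    except Exception as e:print(n,e)
E
```

```text
[[135, 137, 135], [128, 129, 127], [129, 130, 128], [135, 135, 132], [106, 106, 104], [159, 147, 148], [165, 153, 154], [168, 156, 156], [67, 61, 64], [57, 58, 56], [117, 119, 117], [107, 108, 107], [130, 131, 127], [128, 129, 128], [140, 141, 138], [144, 146, 145], [139, 141, 139], [135, 136, 134], [147, 149, 145], [137, 138, 136], [134, 134, 130], [126, 126, 124], [64, 63, 63], [154, 143, 146], [163, 151, 153], [167, 157, 158], [87, 82, 82], [124, 124, 125], [110, 112, 111], [115, 116, 114], [108, 110, 111], [105, 106, 107]]
[-0.    -0.003 -0.002 -0.002 -0.003 -0.002 -0.    -0.006  0.032  0.985
  0.029  0.025 -0.001  0.001 -0.     0.001 -0.003  0.    -0.001 -0.
 -0.001  0.002  0.003 -0.    -0.004 -0.002  0.036  0.03   0.03   0.027
 -0.003 -0.002 -0.002 -0.005 -0.001] [-0.003 -0.004  0.007  0.014  0.018  0.027  0.032  0.029  0.01   0.014
  0.025  0.028  0.032  0.034 -0.003 -0.003 -0.001 -0.002]
B? (153.62195205688477, 134.20731735229492, array([0.6045, 0.2866, 0.008 ]), 0.0492, 150.0) (153.65384674072266, 134.34615325927734, array([0.6041, 0.2865, 0.008 ]), 0.0473, 158.0)
A? (216.29
[... 546 characters left out ...]
0097, 'z', np.float64(0.0318), np.int64(3))
b attempt to get argmax of an empty sequence
ns attempt to get argmax of an empty sequence
ns attempt to get argmax of an empty sequence
d (234.0, 182.0, array([0.4717, 0.066 , 0.032 ]), 0.0025, 'z', np.float64(0.0316), np.int64(1))
d attempt to get argmax of an empty sequence
c (290.0, 193.5, array([ 0.4412, -0.0803,  0.032 ]), 0.0051, 'z', np.float64(0.0312), np.int64(2))
c attempt to get argmax of an empty sequence
nl (329.0, 191.0, array([ 0.4479, -0.1833,  0.024 ]), 0.0026, 'z', np.float64(0.023), np.int64(1))
nl attempt to get argmax of an empty sequence
a attempt to get argmax of an empty sequence
a attempt to get argmax of an empty sequence
```

```bash
sed -i 's/s=np.minimum.*/s=im[...,0]-im[...,1]  # blue tint/; s/ray(c,x,y,.008)/ray(c,x,y,.004)/' meas.py
python3 - <<'E'
from meas import *
c=pickle.load(open("top0.pkl","rb"))
for n,u,v in(("B?",154,134),("A?",216,132),("D?",272,133),("C?",337,141)): print(n,dish(c,u,v,150)[2:])
for n,u,v,h in(("b",134,197,.032),("ns",186,199,.016),("d",233,192,.032),("c",284,197,.032),("nl",336,195,.024),("a",391,189,.032)):
    print(n,ring(c,u,v,h,thr=6))
# side view check: project estimates
E
```

```text
B? (array([0.6053, 0.2877, 0.004 ]), 0.0492, 150.0)
A? (array([0.6102, 0.1161, 0.004 ]), 0.0394, 150.0)
D? (array([ 0.6062, -0.0345,  0.004 ]), 0.0732, 150.0)
C? (array([ 0.5864, -0.2091,  0.004 ]), 0.0627, 150.0)
b (131.5, 195.5, array([0.4369, 0.3356, 0.032 ]), 0.0331, 'z', np.float64(0.0307), np.int64(79))
ns (184.7, 198.2, array([0.43  , 0.1985, 0.016 ]), 0.0336, 'z', np.float64(0.0151), np.int64(65))
d (233.0, 191.2, array([0.4477, 0.0686, 0.032 ]), 0.0569, 'z', np.float64(0.0308), np.int64(174))
c (283.4, 196.0, array([ 0.4347, -0.0629,  0.032 ]), 0.0452, 'z', np.float64(0.0304), np.int64(118))
nl (336.5, 193.5, array([ 0.4413, -0.2028,  0.024 ]), 0.0517, 'z', np.float64(0.0228), np.int64(161))
a (393.3, 188.2, array([ 0.4544, -0.3481,  0.032 ]), 0.0224, 'z', np.float64(0.0308), np.int64(31))
```

Emit:
move_arm(commands=[[[-1.3,-0.7,0.5,0,0,-0.14],[-2.6,-1.4,1.0,0,0,-0.28],[-3.9,-2.1,1.5,0,0,-0.424],[-5.2,-2.8,2.0,0,0,-0.424],[-6.5,-3.47,2.6,0,0,-0.424],[-6.5,-3.47,2.6,0,0,-0.424],[-6.5,-3.47,2.6,0,0,-0.424],[-6.5,-3.47,2.6,0,0,-0.424]]], claw=-1, squeeze=20)

```text
time: 1.1
position: [0.4364, 0.3369, 0.3012]
tool_rot: [-0.001, 1.0, 0.0, 0.0]
ft_force: [-0.2, 0.1, 1.4]
grip_width: 0.0868
grip_force: 0.0
```

Emit:
move_arm(commands=[[[0,-0.03,1.3,0,0,0],[0,-0.03,2.3,0,0,0],[0,-0.03,2.68,0,0,0],[0,-0.03,2.68,0,0,0],[0,-0.03,2.68,0,0,0]]])

```text
time: 1.72
position: [0.4376, 0.3353, 0.1949]
tool_rot: [-0.0, 1.0, 0.001, 0.001]
ft_force: [0.6, -0.1, 0.3]
grip_width: 0.0871
grip_force: 0.0
```

Emit:
move_arm(commands=[[[0,0,0,0,0,0],[0,0,0,0,0,0],[0,0,0,0,0,0],[0,0,0,0,0,0],[0,0,0,0,0,0],[0,0,0,0,0,0]]], claw=1, squeeze=25)

```text
time: 2.48
position: [0.4372, 0.3346, 0.1935]
tool_rot: [0.0, 1.0, -0.0, -0.0]
ft_force: [0.2, -0.0, -0.8]
grip_width: 0.0351
grip_force: 0.0
```

Emit:
move_arm(commands=[[[0,0,0,0,0,0],[0,0,0,0,0,0],[0,0,0,0,0,0],[0,0,-0.8,0,0,0],[0,0,-1.5,0,0,0],[0,0,-1.5,0,0,0],[0,0,-1.5,0,0,0]]])

```text
time: 3.35
position: [0.4368, 0.3344, 0.2529]
tool_rot: [0.0, 1.0, -0.0, -0.001]
ft_force: [0.0, -0.6, -1.2]
grip_width: 0.0326
grip_force: 25.0
```

Emit:
move_arm(commands=[[[-1.4,-0.4,0,0,0,0],[-2.8,-0.8,0,0,0,0],[-4.21,-1.17,0,0,0,0],[-4.21,-1.17,0,0,0,0],[-4.21,-1.17,0.7,0,0,0],[-4.21,-1.17,1.1,0,0,0],[-4.21,-1.17,1.1,0,0,0],[-4.21,-1.17,1.1,0,0,0]]])

```text
time: 4.35
position: [0.6055, 0.288, 0.2097]
tool_rot: [0.0, 1.0, 0.0, 0.0]
ft_force: [-0.4, 0.1, -1.9]
grip_width: 0.0325
grip_force: 25.0
```

Run:
```python
from rig import *
import cv2,pickle
for n in("side","top"):
    c=camera(n); pickle.dump(c,open(n+"1.pkl","wb"))
    if n=="side": a=cv2.resize(c["pixels"][200:320,140:300],None,fx=3,fy=3)
    else: b=cv2.resize(c["pixels"][75:195,85:185],None,fx=3,fy=3)
cv2.imwrite("pics/m1.png",cv2.hconcat([a,b])); o=get_obs(); print(o["position"],o["ft_force"])
```

```text
[0.6058297  0.2880259  0.21051444] [ 0.01602827 -0.40907098 -0.38894265]
```

View pics/m1.png

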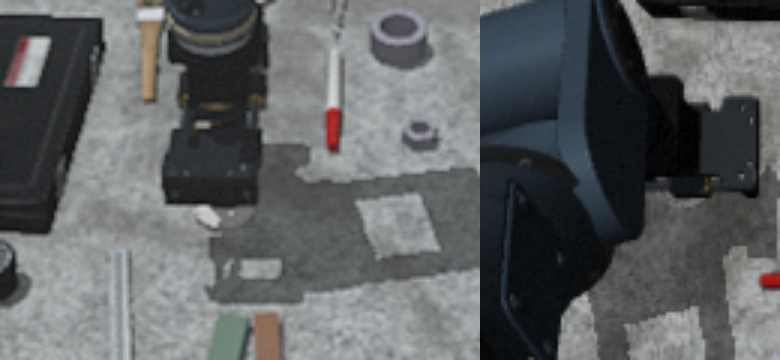

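The collar is hidden by the gripper in both views. The dish rim shows beneath the gripper at the expected spot, so I'll lower and release.

Emit:
move_arm(commands=[[[0,0,0.2,0,0,0],[0,0,0.31,0,0,0],[0,0,0.31,0,0,0],[0,0,0.31,0,0,0]]])

```text
time: 4.95
position: [0.6056, 0.2877, 0.197]
tool_rot: [0.0, 1.0, -0.0, -0.0]
ft_force: [-0.0, 1.0, -1.1]
grip_width: 0.033
grip_force: 25.0
```

Emit:
move_arm(commands=[[[0,0,0,0,0,0],[0,0,0,0,0,0],[0,0,0,0,0,0],[0,0,0,0,0,0],[0,0,-0.5,0,0,0],[0,0,-1.5,0,0,0],[0,0,-2.5,0,0,0],[1.3,-1.3,-2.5,0,0,0],[2.6,-2.7,-2.5,0,0,0],[3.94,-4.1,-2.5,0,0,0],[3.94,-5.48,-2.5,0,0,0],[3.94,-5.48,-2.5,0,0,0]]], claw=-1)

```text
time: 6.45
position: [0.4465, 0.0667, 0.2986]
tool_rot: [0.001, 1.0, -0.0, 0.0]
ft_force: [-0.0, -0.5, 0.2]
grip_width: 0.0866
grip_force: 0.0
```

Emit:
move_arm(commands=[[[0,0,1.3,0,0,0],[0,0,2.3,0,0,0],[0,0,2.6,0,0,0],[0,0,2.6,0,0,0]]])

```text
time: 6.95
position: [0.4482, 0.0687, 0.1935]
tool_rot: [0.0, 1.0, -0.0, 0.0]
ft_force: [-0.1, 0.2, -0.0]
grip_width: 0.0867
grip_force: 0.0
```

Emit:
move_arm(commands=[[[0,0,0,0,0,0],[0,0,0,0,0,0],[0,0,0,0,0,0],[0,0,0,0,0,0],[0,0,0,0,0,0],[0,0,0,0,0,0],[0,0,-0.8,0,0,0],[0,0,-1.5,0,0,0],[0,0,-1.5,0,0,0],[0,0,-1.5,0,0,0]]], claw=1, squeeze=30)

```text
time: 8.2
position: [0.4474, 0.0686, 0.2524]
tool_rot: [0.0, 1.0, 0.0, -0.001]
ft_force: [-0.2, 1.4, -3.4]
grip_width: 0.057
grip_force: 30.0
```

Run:
```python
from rig import *
from meas import *
for n in("side","top"):
    c=camera(n); pickle.dump(c,open(n+"2.pkl","wb"))
    if n=="side": a=cv2.resize(c["pixels"][190:310,160:320],None,fx=3,fy=3)
    else: b=cv2.resize(c["pixels"][105:225,105:205],None,fx=3,fy=3)
cv2.imwrite("pics/m2.png",cv2.hconcat([a,b])); o=get_obs(); print(o["position"],o["ft_force"])
try: print(ring(c,153,134,.035,thr=6))
except Exception as e: print(e)
```

```text
[0.44733963 0.06864631 0.25199508] [ 0.1966214  -0.61567686 -3.23388858]
(150.1, 132.3, array([0.604 , 0.2882, 0.035 ]), 0.0344, 'z', np.float64(0.0331), np.int64(81))
```

View pics/m2.png

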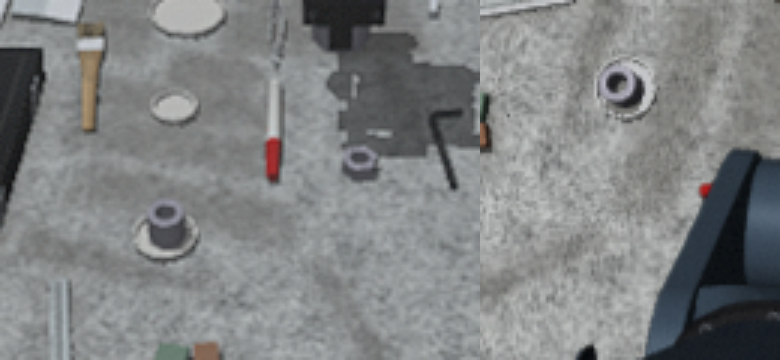

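Collar b stands in its dish within 2 mm of centre, and d is lifted. Next I'll carry d to dish D.

Emit:
move_arm(commands=[[[-1.0,-0.65,0,0,0,0],[-2.0,-1.3,0,0,0,0],[-3.0,-1.95,0,0,0,0],[-3.96,-2.58,0,0,0,0],[-3.96,-2.58,0.2,0,0,0],[-3.96,-2.58,0.8,0,0,0],[-3.96,-2.58,1.2,0,0,0],[-3.96,-2.58,1.36,0,0,0],[-3.96,-2.58,1.36,0,0,0],[-3.96,-2.58,1.36,0,0,0]]])

```text
time: 9.55
position: [0.6064, -0.0347, 0.1992]
tool_rot: [0.0, 1.0, -0.0, 0.001]
ft_force: [0.5, -0.2, -3.1]
grip_width: 0.0573
grip_force: 30.0
```

Emit:
move_arm(commands=[[[0,0,0,0,0,0],[0,0,0,0,0,0],[0,0,0,0,0,0],[0,0,0,0,0,0],[0,0,-0.5,0,0,0],[0,0,-1.5,0,0,0],[0,0,-2.5,0,0,0],[1.4,-0.3,-2.5,0,0,0],[2.9,-0.5,-2.5,0,0,0],[4.29,-0.71,-2.5,0,0,0],[4.29,-0.71,-2.5,0,0,0],[4.29,-0.71,-2.5,0,0,0]]], claw=-1)

```text
time: 11.05
position: [0.4356, -0.0635, 0.3]
tool_rot: [0.001, 1.0, -0.001, 0.002]
ft_force: [0.8, -0.6, 0.2]
grip_width: 0.0868
grip_force: 0.0
```

Grasp c at (0.4347, -0.0629).

Emit:
move_arm(commands=[[[0,0,1.3,0,0,0],[0,0,2.3,0,0,0],[0,0,2.62,0,0,0],[0,0,2.62,0,0,0]]])

```text
time: 11.55
position: [0.4355, -0.0631, 0.1935]
tool_rot: [0.0, 1.0, 0.0, 0.0]
ft_force: [-0.5, -0.6, 0.3]
grip_width: 0.087
grip_force: 0.0
```

Emit:
move_arm(commands=[[[0,0,0,0,0,0],[0,0,0,0,0,0],[0,0,0,0,0,0],[0,0,0,0,0,0],[0,0,0,0,0,0],[0,0,0,0,0,0],[0,0,0,0,0,0],[0,0,-0.8,0,0,0],[0,0,-1.5,0,0,0],[0,0,-1.5,0,0,0],[0,0,-1.5,0,0,0]]], claw=1)

```text
time: 12.92
position: [0.4342, -0.0628, 0.2533]
tool_rot: [0.0, 1.0, 0.0, -0.001]
ft_force: [-0.8, 0.2, -1.7]
grip_width: 0.0444
grip_force: 30.0
```

Run:
```python
from rig import *
from meas import *
c=camera("top"); pickle.dump(c,open("top3.pkl","wb")); print(get_obs()["position"])
print(ring(c,271,132,.035,thr=6,b=20))
```

```text
[ 0.43412131 -0.06280624  0.2530067 ]
(271.7, 131.2, array([ 0.6051, -0.0334,  0.035 ]), 0.0568, 'z', np.float64(0.0338), np.int64(187))
```

Emit:
move_arm(commands=[[[-0.95,-0.9,0,0,0,0],[-1.9,-1.8,0,0,0,0],[-2.8,-2.7,0,0,0,0],[-3.79,-3.66,0,0,0,0],[-3.79,-3.66,0.2,0,0,0],[-3.79,-3.66,0.8,0,0,0],[-3.79,-3.66,1.2,0,0,0],[-3.79,-3.66,1.38,0,0,0],[-3.79,-3.66,1.38,0,0,0],[-3.79,-3.66,1.38,0,0,0]]])

```text
time: 14.22
position: [0.5861, -0.2094, 0.1989]
tool_rot: [0.0, 1.0, -0.0, 0.0]
ft_force: [0.5, -0.1, -1.8]
grip_width: 0.0443
grip_force: 30.0
```

Emit:
move_arm(commands=[[[0,0,0,0,0,0],[0,0,0,0,0,0],[0,0,0,0,0,0],[0,0,0,0,0,0],[0,0,-0.5,0,0,0],[0,0,-1.5,0,0,0],[0,0,-2.5,0,0,0],[1.1,-1.1,-2.5,0,0,0],[2.2,-2.3,-2.5,0,0,0],[3.3,-3.48,-2.5,0,0,0],[3.3,-3.48,-2.5,0,0,0],[3.3,-3.48,-2.5,0,0,0]]], claw=-1)

```text
time: 15.72
position: [0.4537, -0.3489, 0.2998]
tool_rot: [0.001, 1.0, -0.0, 0.001]
ft_force: [0.8, 0.6, -0.9]
grip_width: 0.0867
grip_force: 0.0
```

Emit:
move_arm(commands=[[[0,0,1.3,0,0,0],[0,0,2.3,0,0,0],[0,0,2.62,0,0,0],[0,0,2.62,0,0,0]]])

```text
time: 16.23
position: [0.4547, -0.3477, 0.1938]
tool_rot: [-0.001, 1.0, 0.0, -0.0]
ft_force: [-0.9, -0.5, -0.1]
grip_width: 0.0873
grip_force: 0.0
```

Emit:
move_arm(commands=[[[0,0,0,0,0,0],[0,0,0,0,0,0],[0,0,0,0,0,0],[0,0,0,0,0,0],[0,0,0,0,0,0],[0,0,0,0,0,0],[0,0,0,0,0,0],[0,0,0,0,0,0],[0,0,0,0,0,0],[0,0,0,0,0,0]]], claw=1, squeeze=20)

```text
time: 17.48
position: [0.4539, -0.3486, 0.1939]
tool_rot: [0.0, 1.0, -0.0, 0.0]
ft_force: [-0.9, -0.4, -0.3]
grip_width: 0.0211
grip_force: 20.0
```

Emit:
move_arm(commands=[[[0,0,0,0,0,0],[0,0,-0.8,0,0,0],[0,0,-1.8,0,0,0],[0,0,-1.8,0,0,0],[0,0,-1.8,0,0,0]]])

```text
time: 18.1
position: [0.4536, -0.3482, 0.2655]
tool_rot: [0.0, 1.0, 0.0, -0.0]
ft_force: [0.3, 0.3, -1.0]
grip_width: 0.0207
grip_force: 20.0
```

Run:
```python
from rig import *
from meas import *
c=camera("top"); print(get_obs()["position"])
print(ring(c,336,140,.035,thr=6,b=18))
cv2.imwrite("pics/m3.png",cv2.resize(c["pixels"][100:240,250:450],None,fx=3,fy=3))
```

```text
[ 0.45344753 -0.34808389  0.26498686]
(338.4, 137.8, array([ 0.5867, -0.2078,  0.035 ]), 0.0462, 'z', np.float64(0.0332), np.int64(136))
```

View pics/m3.png

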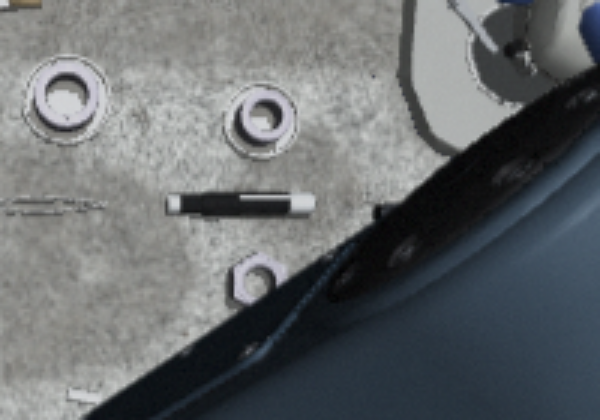

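Collars c and d sit centred in their dishes, and a is in the gripper. Next I'll carry a to dish A.

Emit:
move_arm(commands=[[[-0.4,1.2,-0.3,0,0,0],[-0.8,2.4,-0.5,0,0,0],[-1.2,3.6,-0.5,0,0,0],[-1.6,4.8,-0.5,0,0,0],[-2.0,6.0,-0.5,0,0,0],[-2.4,7.2,-0.5,0,0,0],[-2.8,8.4,-0.5,0,0,0],[-3.3,9.6,-0.5,0,0,0],[-3.7,10.8,-0.3,0,0,0],[-3.92,11.6,0.3,0,0,0],[-3.92,11.6,0.8,0,0,0],[-3.92,11.6,0.8,0,0,0]]])

```text
time: 19.65
position: [0.6096, 0.1158, 0.2307]
tool_rot: [-0.0, 1.0, -0.0, -0.004]
ft_force: [-1.2, -0.0, -0.2]
grip_width: 0.0209
grip_force: 20.0
```

Emit:
move_arm(commands=[[[0,0,0.4,0,0,0],[0,0,0.75,0,0,0],[0,0,0.86,0,0,0],[0,0,0.86,0,0,0],[0,0,0.86,0,0,0]]])

```text
time: 20.27
position: [0.6113, 0.1152, 0.2]
tool_rot: [0.0, 1.0, -0.0, 0.0]
ft_force: [0.0, -0.3, -1.2]
grip_width: 0.021
grip_force: 20.0
```

Emit:
move_arm(commands=[[[0,0,0,0,0,0],[0,0,0,0,0,0],[0,0,0,0,0,0],[0,0,0,0,0,0],[0,0,-0.5,0,0,0],[0,0,-1.5,0,0,0],[0,0,-2.5,0,0,0],[1.0,0,-3.5,0,0,0],[2.0,0,-4,0,0,0],[3.5,0,-4,0,0,0],[4.5,0,-4,0,0,0],[4.5,0,-4,0,0,0]]], claw=-1)

```text
time: 21.78
position: [0.4275, 0.1157, 0.3606]
tool_rot: [0.0, 1.0, 0.0, -0.001]
ft_force: [1.3, -0.1, 0.5]
grip_width: 0.087
grip_force: 0.0
```

Run:
```python
from rig import *
from meas import *
c=camera("top"); s=camera("side"); o=get_obs(); print(o["position"],o["time"])
cv2.imwrite("pics/m4.png",cv2.vconcat([c["pixels"][100:250,100:420],s["pixels"][120:310,60:380]]))
for n,u,v,h in(("a",215,131,.035),("ns",186,199,.016),("nl",336,195,.024)):
  try: print(n,ring(c,u,v,h,thr=6))
  except Exception as e: print(n,e)
```

```text
[0.43166472 0.11546343 0.36089894] 21.875
a (215.0, 129.2, array([0.6114, 0.1162, 0.035 ]), 0.0216, 'z', np.float64(0.0345), np.int64(36))
ns (183.7, 186.5, array([0.4612, 0.2015, 0.016 ]), 0.0865, 'z', np.float64(0.52), np.int64(347))
nl (336.2, 193.7, array([ 0.4406, -0.2021,  0.024 ]), 0.0524, 'z', np.float64(0.0226), np.int64(177))
```

View pics/m4.png

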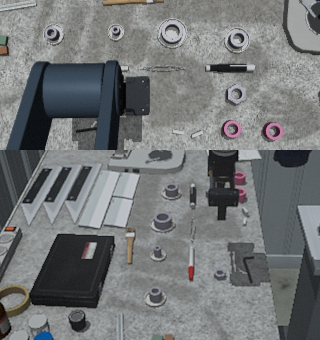

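All four collars stand upright in their own dishes, each within about 3 mm of the dish's centre. The nuts are where they started: the small one is at side pixel (280,245), as before, and the large one is within 1 mm. The arm is clear.

```bash
python3 -c "
from rig import *
print(hand_in())"
```

```text
the job is handed in; nothing more can be done
None
```

I handed the job in at about 22 s on the robot's clock: all four collars stand upright in their own dishes, within about 3 mm of centre, and both nuts are where they started; no verdict was returned.

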